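# Index the drill jig to hole 7 and lock it

### The job

The sprocket on the indexing drill jig is ready for its next hole. Turn the jig's spindle by the six-armed handwheel until the number 7 stands in the middle of the little window, then press the lock lever fully down so that its roller drops into the star wheel and holds the spindle there. Do not knock over the oil bottle.

Things in the scene. Friction and masses are not known exactly. Their poses are not given: they have to be found in the camera images.
- drill_jig: Indexing drill jig fixed to the bench, base 150 (x) x 212 (y) mm, level spindle along its y, 95 mm up. From the right (-y): six-armed handwheel, pedestal, grey hood (top 151 mm up) over the number drum, star wheel with lock lever in front, pedestal, sprocket, bush plate. Origin on the bench under the spindle; x from the front (window, lever) to the back, y left, z up.
- handwheel_centre (a point): Centre of the handwheel on the spindle axis, 95 mm up, axes as the jig's; it turns in the x-z plane here. Six round arms, 10 mm thick, 1.047 rad apart, run from a hub (radius 20 mm, 28 mm long) to 18 mm ball knobs centred 78 mm from the axis. Drum, star wheel and sprocket turn with it. Beside it the pedestal starts 35 mm to +y (up to 32 mm from the axis), the hood 61 mm to +y.
- window (a point): Middle of the number window in the hood's upper front face, which faces up and 35 degrees forward. Opening 25 mm wide, 27 mm high, in a steel frame with a black index mark at each side. White numerals 17 mm high on a black drum show in it, upright as seen from the front.
- index_drum (a joint): Turn of drum and handwheel, rad. No stop within a full turn either way; stays where left (friction 0.12 N m, 2 N at 60 mm). Grows as the wheel's top moves to the back (+x). Numeral n (0 to 9) is in the middle of the window at 0.628 n, plus or minus full turns: 7 at 4.398 or -1.885. At value q the arms stand q + 1.047 k from upright, positive leaning to the back.
- lock_lever (a joint): Lock lever, rad: 0 open (handle up), 0.5 fully down, locked. Friction 0.25 N m, about 3 N at the pad, more as the roller centres the star wheel; stays where left. The roller enters between two lobes only with a numeral within about 0.2 rad of the middle of the window, and draws the drum exactly to it; else it meets a lobe and stops short. Once down it holds the drum.
- lever_pivot (a point): Pivot of the lock lever, 141 mm above the bench, axes as the jig's. The lever turns about the y axis through it.
- lever_pad (a point): Middle of the top face of the lever's black thumb pad (40 mm long, 24 mm wide, 10 mm thick), 80 mm in front of the pivot along the lever. At lever value t the pad's length stands 0.68 - t rad above level: from open to locked it comes down about 36 mm and moves about 20 mm to the front. Free space above and in front of it.
- oil_bottle: White oil bottle with a red cap, 60 mm across, 160 mm tall, loose, standing on the bench to the right of the jig; origin at the centre of its underside, z along its height.

How it is judged (in metres and radians):
On the way:
1. with the lever still open, 7 stands in the window (within 0.25 rad of the middle) ((value of joint index_drum between -8.418 and -7.918 rad or value of joint index_drum between -2.135 and -1.635 rad or value of joint index_drum between 4.148 and 4.648 rad or value of joint index_drum between 10.431 and 10.931 rad) and value of joint lock_lever below 0.3 rad), for 0.1 s.
At the end, for the whole second after the job is handed in: The numeral 7 stands in the middle of the window (drum within 0.10 rad of it, at rest) and the lock lever is down and locked (above 0.42 of its 0.5 rad) ((value of joint index_drum between -8.268 and -8.068 rad or value of joint index_drum between -1.985 and -1.785 rad or value of joint index_drum between 4.298 and 4.498 rad or value of joint index_drum between 10.581 and 10.781 rad) and value of joint lock_lever above 0.42 rad and velocity of joint index_drum between -0.05 and 0.05 rad/s); the robot touches nothing.
It fails at once if the oil bottle is knocked over (tilted more than 0.5 rad) (angle between oil_bottle's own z axis and vertical above 0.5 rad).
It also fails if it takes over 61 s, if anything falls off the work surface, if the arm or the gripper's body presses on something with over 40 N, if the wrist force passes 120 N, or if a joint passes its speed limit or range.

### The arm

A 6-joint arm with a two-finger parallel gripper is mounted at the origin on a cart in front of the work surface, level with it; the furniture and walls round the work are solid. World frame = base frame: x ahead of the robot, y to its left, z up, the work surface at z = 0. Lengths are in mm, angles in rad, forces in N, time in s.
With the tool pointing down it reaches from about 275 to 1000 mm from the base axis. Payload 8.4 kg.
Tool frame: the origin (TCP) lies on the centre line of the jaws, within the pads' length; the fingertips stand r.tip_reach ahead of it and the grasp point (between the pads) lies 11 mm behind it (r.tip_reach is the distance from the TCP to the fingertips, in mm); z points along the fingers, y is the line along which they close (so a half turn about z gives the same grasp; the last joint's range is limited). The gripper opens to 85 mm and grips with 20 to 120 N. Pads are 22 mm wide; open, the fingers measure 114 mm over their backs; the gripper's body (76 mm by 85 mm) begins 54 mm behind the grasp point. The pads swing forward as they close: fully open they stand 13 mm farther back than shut.
Start: joints at [-1.3, 0.353, 1.633, -0, 1.155, -0.002], TCP at [168.392, -601.891, 239.281] pointing down, gripper open.
Joint ranges: [-2.63, 2.63], [-0.92, 2.1], [0.06, 2.66], [-1.3, 4.44], [0, 2.69], [-3.02, 3.02]. Speed limits (rad/s): [2.22, 2.22, 2.79, 3.14, 3.14, 3.14].

### API

Orientations are given as [roll, pitch, yaw] about the fixed x, y, z axes, in that order (R = Rz(yaw) Ry(pitch) Rx(roll)).
In Python, from rig import r gives the robot as it stands.
- The arm moves only by the tool carry_out, never from a script. Its argument "targets" is a list of rows, each an object with "dp": the shift along the tool's x, y, z in mm, a list of three; "yaw": the turn about the tool's z in degrees. A call has 1 to 12 rows; each row is the pose to reach, as a shift and turn from the pose commanded when the call began, along the tool's axes at that moment; what a row does not reach only later rows make up. A row lasts 1/8 s, in which the tool goes at most 62.5 mm and 10.7 degrees, less where a joint would pass 70% of its speed; a pose out of reach is approached as far as the arm can. A call with a gripper value outside its range is refused whole. "fingers" is the opening, from -1 (shut) to 1 (fully open), so that 0 is half open, set as the call begins (left out, the last holds). The fingers move at their own pace and stop on an object; "grip_force" is the grip in N (left out, the last holds). Time passes only in rows, so rows that repeat a pose let the fingers close. It gives the time, the measured TCP pose, the force, the opening and the grip force at its end, in the units of the state.
- r.sense(): the state, without advancing time (a new reading comes with each control period).
- r.grab_frame(name): name is "scene" or "side" or "wrist"; returns the picture (420x560x3 uint8, red, green, blue); there is no depth.
- r.get_calibration(name): a dict with "fx", "fy", "cx", "cy" (pixels), "rvec" (rotation vector, rad) and "tvec" (3), from world to camera coordinates, as OpenCV has them. Camera axes: x right, y down, z forward; pixel columns grow to the right and rows downward; lengths in mm; the calibration is good to about 2 mm. A picture is of the moment at which its call begins: read the wrist's pose just before it. get_calibration takes no time and is no camera call; for the wrist camera it gives the pose at the moment of the call.
- r.sign_off(): hands the job in; it is judged then, once.
The state is a dict: "clock": time; "qpos": joint angles; "qvel": joint speeds; "joint_efforts": joint torques, N m; "eef_pos": TCP position; "tcp_rot": TCP orientation; "contact_force": force on the tool from outside, world axes, zero at the start; "wrist_torque": the same for the moment, N m; "opening": opening from 0.0 (shut) to 1.0 (fully open); "grasp_force": force on a finger pad.
Only numpy, scipy, OpenCV 4.12 (cv2) and the standard library are available. Lean on these libraries where they do the work, as an engineer would, in place of code of your own. Each camera call takes 0.05 s, during which the arm holds its last target. There are 200 camera calls.

## Working session

There is one attempt and no reset: what is moved stays moved. The work goes in short steps, Python scripts to look and compute and a tool call to move; the robot and the scene stay as the last step left them, time stands still between calls to the robot, and variables do not carry over. Pictures are saved under pics/ and viewed, at most 10 in all, crops included, and the job is handed in when it is done.

Besides the shell and the picture viewer there is one more tool, called after "Request:" as a command line: name --argument value ..., lists and objects as JSON in quotes. carry_out: Moves the arm, as the interface text tells. Its arguments: {"type":"object","properties":{"targets":{"type":"array","items":{"type":"object","properties":{"dp":{"type":"array","items":{"type":"number"}},"yaw":{"type":"number"}}}},"fingers":{"type":"number"},"grip_force":{"type":"number"}},"required":["targets"]}

```bash
ls; mkdir -p pics; python3 - <<'E'
from rig import r
import cv2
for n in("scene","side"):
    cv2.imwrite(f"pics/{n}0.png",cv2.cvtColor(r.grab_frame(n),cv2.COLOR_RGB2BGR)); print(n,r.get_calibration(n))
s=r.sense();print(s,r.tip_reach)
E
```

```text
pics
scene {'fx': 474.8836566451062, 'fy': 474.8836566451062, 'cx': 288.0271606495612, 'cy': 212.5175474738186, 'rvec': array([ 0.66932161, -2.49413357,  1.30583009]), 'tvec': array([532.5487172 , 216.75566029, 897.92794321])}
side {'fx': 481.8292820287234, 'fy': 481.8292820287234, 'cx': 277.81350450736346, 'cy': 204.86452203878358, 'rvec': array([ 0.11762533, -2.55950098,  1.69753915]), 'tvec': array([577.88675373, 111.56992787, 977.75992468])}
{'clock': 0.1, 'qpos': array([-1.30041373e+00,  3.53597652e-01,  1.63402156e+00, -2.70538284e-05,
        1.15522163e+00, -2.36294346e-03]), 'qvel': array([-0.00123073, -0.00259202, -0.0027394 ,  0.00076151,  0.00011991,
       -0.00136008]), 'joint_efforts': array([-3.79295852e-04, -6.06355762e+01, -3.42819536e+01, -1.26829499e-05,
        3.93957045e-03,  3.96107407e-05]), 'eef_pos': array([ 168.26691909, -601.50418348,  238.64138636]), 'tcp_rot': array([-3.14034441e+00,  2.17880167e-05,  2.72756492e-01]), 'contact_force': array([0.17649481, 0.31824839, 0.3896957 ]), 'wrist_torque': array([ 0.03493578, -0.03891845, -0.0126202 ]), 'grasp_force': 0.0, 'opening': 1.0020586070121749} 8.0
```

View pics/scene0.png

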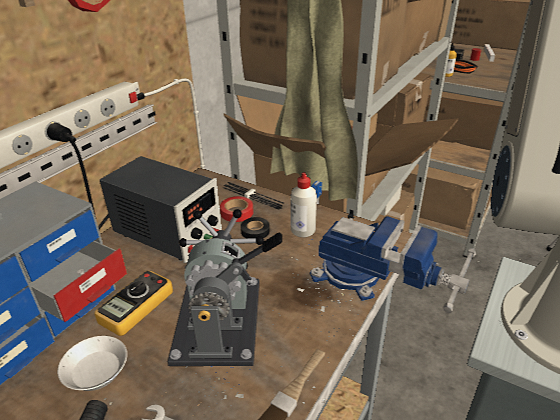

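View pics/side0.png

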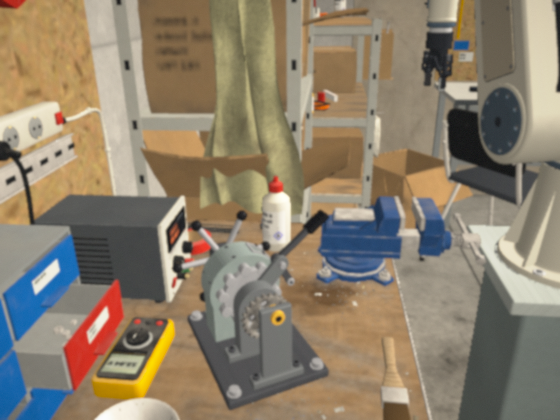

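```bash
python3 - <<'E'
import cv2,numpy as np
a=cv2.imread("pics/scene0.png")[170:370,160:320];b=cv2.imread("pics/side0.png")[200:400,180:340]
f=lambda x:cv2.resize(x,None,fx=2.5,fy=2.5,interpolation=cv2.INTER_CUBIC)
cv2.imwrite("pics/c.png",cv2.resize(np.hstack([a,b]),None,fx=2.5,fy=2.5,interpolation=cv2.INTER_CUBIC))
E
```

```text
(no output)
```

View pics/c.png

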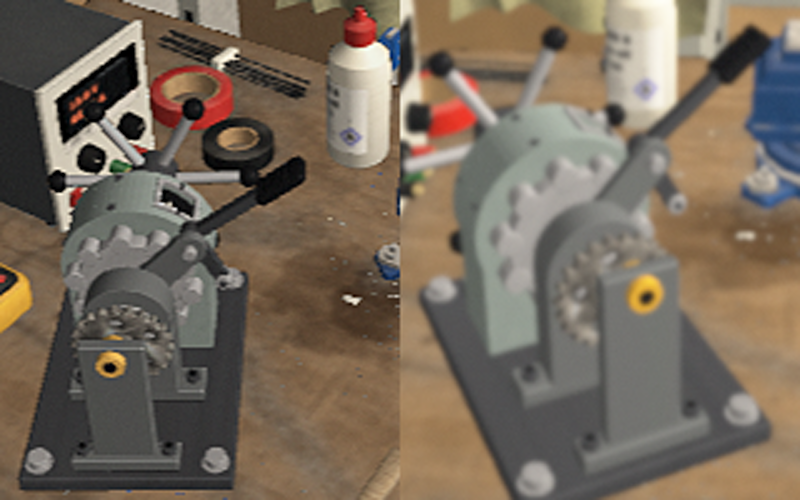

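```bash
cat > h.py <<'E'
import numpy as np,cv2
from rig import r
def P(n,c=None):
    c=c or r.get_calibration(n); K=np.array([[c['fx'],0,c['cx']],[0,c['fy'],c['cy']],[0,0,1]])
    return K@np.hstack([cv2.Rodrigues(np.array(c['rvec']))[0],np.array(c['tvec']).reshape(3,1)])
def tri(P1,P2,a,b):
    X=cv2.triangulatePoints(P1,P2,np.array(a,float),np.array(b,float))[:,0];X=X[:3]/X[3]
    e=[]
    for Q,p in((P1,a),(P2,b)):
        q=Q@np.r_[X,1];e.append(np.hypot(*(q[:2]/q[2]-p)))
    return X,max(e)
def onz(Pm,p,z):
    A=Pm[:,[0,1]];M=np.column_stack([A,-np.r_[p,1.]]);s=np.linalg.solve(M,-(Pm[:,2]*z+Pm[:,3]));return s[:2]
def px(Pm,X):
    q=Pm@np.r_[X,1];return q[:2]/q[2]
E
python3 - <<'E'
from h import *
np.set_printoptions(precision=1,suppress=True)
A,B=P("scene"),P("side")
for n,a,b in [("kA",(198,214),(196.4,225.2)),("kB",(236.8,213.2),(242,216)),("kD",(260,240.8),(266,246.8)),("kC",(182.8,242.8),(180,275)),("boltBL",(176,354),(234,391)),("boltFL",(246,354),(316.4,363)),("pad",(272.8,242.8),(316,220.8)),("cap",(303,175),(276,180)),("bush",(204,316),(278.4,317.6))]:
    print(n,*tri(A,B,a,b))
for p in[(176,354),(246,354),(252,280.8)]:print(onz(A,p,14))
for p in[(234,391),(316.4,363),(195.6,316)]:print(onz(B,p,14))
print(onz(A,(303.5,233),0))
E
```

```text
kA [686.6 228.1 161.9] 0.2033574864401801
kB [618.9 192.  164.6] 0.18855385975241404
kD [582.8 169.9  96.2] 0.2014444572259129
kC [717.5 249.6  86.1] 3.0798549759640452
boltBL [595.  427.8  15.5] 0.7758424979157469
boltFL [487.6 367.4  17.6] 0.9146107791118407
pad [493.9 260.8 189.7] 1.089003983713986
cap [584.7 -15.1 154.7] 0.6301631982171579
bush [537.  404.7 119.9] 0.4333102374188737
[594.9 427.8]
[488.2 366.3]
[583.4 205.2]
[596.1 425.1]
[488.4 361.8]
[690.3 266. ]
[578.2  -8.8]
```

```bash
python3 - <<'E'
from h import *
np.set_printoptions(precision=3,suppress=True)
A,B=P("scene"),P("side")
print(tri(A,B,(458,122),(352,152)),tri(A,B,(228,118),(144,152)))
print("vise jaw",tri(A,B,(385,217),(381,198)))
c=r.get_calibration("wrist");s=r.sense()
R=cv2.Rodrigues(c['rvec'])[0];C=-R.T@c['tvec'];from scipy.spatial.transform import Rotation as S
T=S.from_euler('xyz',s['tcp_rot']).as_matrix()
print(c,"cam in tool",T.T@(C-s['eef_pos']),"\n",T.T@R.T)
E
```

```text
(array([ 401.997, -828.459,   -9.43 ]), np.float64(5.811179347510821)) (array([ 933.638, -205.693,  148.951]), np.float64(0.9343379714437875))
vise jaw (array([374.731,  22.314, 135.72 ]), np.float64(0.7260344206889628))
{'fx': 333.84839833166126, 'fy': 333.84839833166126, 'cx': 283.6144193482161, 'cy': 205.93434242061826, 'rvec': array([-2.298,  1.745,  0.269]), 'tvec': array([-624.627,  -39.7  ,  378.233])} cam in tool [  75.783   -0.14  -134.047] 
 [[-0.001 -0.953 -0.302]
 [ 1.    -0.001  0.001]
 [-0.001 -0.302  0.953]]
```

Request:
carry_out --targets '[{"dp":[560,-710,-30],"yaw":-14},{"dp":[560,-710,-30],"yaw":-14},{"dp":[560,-710,-30],"yaw":-14},{"dp":[560,-710,-30],"yaw":-14},{"dp":[560,-710,-30],"yaw":-14},{"dp":[560,-710,-30],"yaw":-14},{"dp":[560,-710,-30],"yaw":-14},{"dp":[560,-710,-30],"yaw":-14},{"dp":[560,-710,-30],"yaw":-14},{"dp":[560,-710,-30],"yaw":-14},{"dp":[560,-710,-30],"yaw":-14},{"dp":[560,-710,-30],"yaw":-14}]' --fingers -1

```text
clock: 1.6
eef_pos: [457.2, 92.2, 264.2]
tcp_rot: [3.141, -0.0, 0.518]
contact_force: [1.8, -1.2, -0.8]
opening: 0.001
grasp_force: 0.0
```

Request:
carry_out --targets '[{"dp":[110,-80,5],"yaw":0},{"dp":[110,-80,10],"yaw":0},{"dp":[110,-80,10],"yaw":0},{"dp":[110,-80,10],"yaw":0},{"dp":[110,-80,10],"yaw":0}]'

```text
clock: 2.22
eef_pos: [512.3, 212.6, 254.1]
tcp_rot: [3.141, 0.001, 0.516]
contact_force: [0.9, -0.0, -0.5]
opening: -0.003
grasp_force: 0.0
```

```bash
python3 - <<'E'
from h import *
import pickle
s=r.sense();c=r.get_calibration("wrist");im=cv2.cvtColor(r.grab_frame("wrist"),cv2.COLOR_RGB2BGR)
cv2.imwrite("pics/w1.png",im);pickle.dump(c,open("w1.pkl","wb"));print(s['eef_pos'],s['tcp_rot'])
b=cv2.resize(im[0:300,130:430],(600,600),interpolation=cv2.INTER_CUBIC);cv2.imwrite("pics/w1c.png",b)
for X in((581,271,140),(494,261,190),(651,209,95)):print(px(P("wrist",c),X))
E
```

```text
[512.34727099 212.6158356  254.11288291] [3.14140081e+00 8.43061759e-04 5.16308387e-01]
[259.53627177  80.93072859]
[202.44441758 213.7344821 ]
[373.33464698  43.45756845]
```

View pics/w1.png

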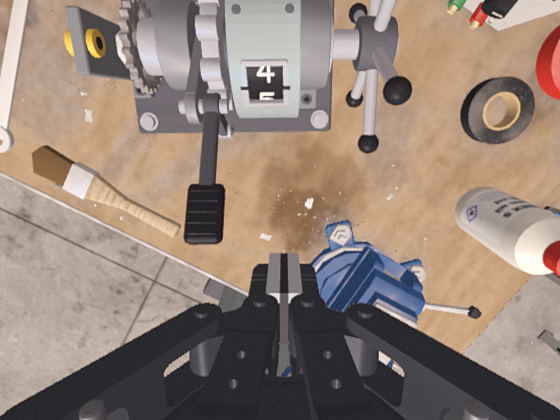

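```bash
python3 - <<'E'
from h import *
import pickle
np.set_printoptions(precision=1,suppress=True)
A,B=P("scene"),P("side");W=P("wrist",pickle.load(open("w1.pkl","rb")))
for n,a,b,w in [("B",(236.8,213.2),(242,216),(397,90)),("D",(260,240.8),(266,246.8),(368,143)),("pad",(272.8,242.8),(316,220.8),(206,203))]:
    print(n,*tri(A,W,a,w),*tri(B,W,b,w))
print(px(W,(686.6,228.1,161.9)),onz(W,(150,121),14),onz(W,(319,119),14),onz(W,(265,82),139),r.tip_reach)
E
```

```text
B [619.3 191.1 164.3] 0.9306717478163422 [619.  190.5 163.6] 0.038791749206960394
D [583.5 168.6  94.6] 0.08947776755532895 [583.2 168.9  96. ] 0.22971352411005913
pad [496.3 259.7 185.2] 6.4598265080431325 [496.8 261.3 190.5] 7.376470872068415
[410.9 -53.3] [487.7 365.6] [580.1 206.8] [582.3 267.4] 8.0
```

Request:
carry_out --targets '[{"dp":[52,72,0],"yaw":0},{"dp":[52,72,0],"yaw":0},{"dp":[52,72,0],"yaw":0},{"dp":[52,72,40],"yaw":0},{"dp":[52,72,80],"yaw":0},{"dp":[52,72,94],"yaw":0},{"dp":[52,72,94],"yaw":0},{"dp":[52,72,94],"yaw":0}]'

```text
clock: 3.28
eef_pos: [594.5, 177.3, 161.9]
tcp_rot: [3.141, -0.002, 0.517]
contact_force: [-0.2, 0.1, 0.7]
opening: 0.001
grasp_force: 0.0
```

```bash
python3 - <<'E'
from h import *
s=r.sense();p=s['eef_pos'];y=s['tcp_rot'][2];H=np.array([652,209,95]);e=np.array([np.cos(.52),np.sin(.52)])
print(p,y,"rel",(p[:2]-H[:2])@e,(p[:2]-H[:2])@[-e[1],e[0]],p[2]-8-95)
T=np.array([[np.cos(y),np.sin(y),0],[np.sin(y),-np.cos(y),0],[0,0,-1]])
for t in np.linspace(-.45,1.256,12):
    zt=66*np.cos(t)+5*np.sin(t)
    xc=min(78*np.sin(t)-20, 66*np.sin(t)-5*np.cos(t)-11) if t<.4 else 66*np.sin(t)-5*np.cos(t)-11
    if t>.2: xc=66*np.sin(t)-5*np.cos(t)-11
    g=np.r_[H[:2]+e*xc,95+zt+8]
    print(round(t,2),xc.round(1),zt.round(1),(T.T@(g-p)).round(0))
E
```

```text
[594.54363254 177.2847701  161.90620484] 0.517118017415716 rel -65.62040548255975 1.0258429896601342 58.90620484017893
-0.45 -53.9 57.3 [12.  1.  2.]
-0.29 -42.7 61.7 [23.  1. -3.]
-0.14 -30.9 64.7 [35.  1. -6.]
0.02 -18.8 66.1 [47.  1. -7.]
0.17 -6.8 65.9 [59.  1. -7.]
0.33 5.4 64.1 [71.  1. -5.]
0.48 15.1 60.8 [81.  1. -2.]
0.64 24.2 56.1 [90.  1.  3.]
0.79 32.4 50.0 [98.  1.  9.]
0.95 39.6 42.7 [105.   1.  16.]
1.1 45.6 34.3 [111.   1.  25.]
1.26 50.2 25.2 [116.   1.  34.]
```

Request:
carry_out --targets '[{"dp":[12,1,2],"yaw":0},{"dp":[18,1,0],"yaw":0},{"dp":[23,1,-3],"yaw":0},{"dp":[29,1,-5],"yaw":0},{"dp":[35,1,-6],"yaw":0},{"dp":[41,1,-7],"yaw":0},{"dp":[47,1,-7],"yaw":0},{"dp":[53,1,-7],"yaw":0},{"dp":[59,1,-7],"yaw":0},{"dp":[65,1,-6],"yaw":0},{"dp":[71,1,-5],"yaw":0},{"dp":[71,1,-5],"yaw":0}]'

```text
clock: 4.78
eef_pos: [656.5, 211.5, 164.9]
tcp_rot: [3.142, -0.0, 0.517]
contact_force: [0.5, 0.3, -0.4]
opening: -0.001
grasp_force: 0.0
```

```bash
python3 - <<'E'
from h import *
import pickle
a=cv2.cvtColor(r.grab_frame("scene"),cv2.COLOR_RGB2BGR)[170:370,160:320]
c=r.get_calibration("wrist");w=cv2.cvtColor(r.grab_frame("wrist"),cv2.COLOR_RGB2BGR);cv2.imwrite("pics/w2.png",w)
w=cv2.resize(w,(533,400))
cv2.imwrite("pics/m2.png",np.hstack([cv2.resize(a,(267,400))[:, :][0:400],w]))
s=r.sense();p=s['eef_pos'];H=np.array([652,209,95]);e=np.array([np.cos(.52),np.sin(.52)])
print("rel",(p[:2]-H[:2])@e,(p[:2]-H[:2])@[-e[1],e[0]],p[2]-8-95)
E
```

```text
rel 4.732998692122089 -0.03999200055306921 62.03632039785194
```

View pics/m2.png

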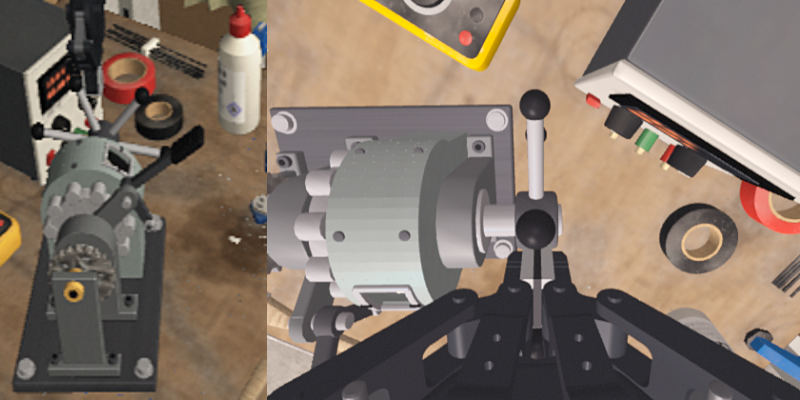

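Request:
carry_out --targets '[{"dp":[5,0,1],"yaw":0},{"dp":[10,0,3],"yaw":0},{"dp":[15,0,5],"yaw":0},{"dp":[19,0,8],"yaw":0},{"dp":[23,0,11],"yaw":0},{"dp":[27,0,14],"yaw":0},{"dp":[31,0,17],"yaw":0},{"dp":[34,0,21],"yaw":0},{"dp":[37,0,25],"yaw":0},{"dp":[40,0,30],"yaw":0},{"dp":[40,0,30],"yaw":0}]'

```text
clock: 6.25
eef_pos: [690.6, 230.9, 134.4]
tcp_rot: [3.142, 0.001, 0.517]
contact_force: [0.4, 0.0, 0.9]
opening: 0.001
grasp_force: 0.1
```

```bash
python3 - <<'E'
from h import *
a=cv2.cvtColor(r.grab_frame("scene"),cv2.COLOR_RGB2BGR)[170:290,160:300]
b=cv2.cvtColor(r.grab_frame("side"),cv2.COLOR_RGB2BGR)[170:310,170:300]
cv2.imwrite("pics/m3.png",np.hstack([cv2.resize(a,(400,343),interpolation=2),cv2.resize(b,(318,343),interpolation=2)]))
s=r.sense();p=s['eef_pos'];H=np.array([652,209,95]);e=np.array([np.cos(.52),np.sin(.52)])
print("rel",(p[:2]-H[:2])@e,(p[:2]-H[:2])@[-e[1],e[0]],p[2]-8-95)
E
```

```text
rel 44.09989752491969 -0.18445069669604203 31.629116168051212
```

View pics/m3.png

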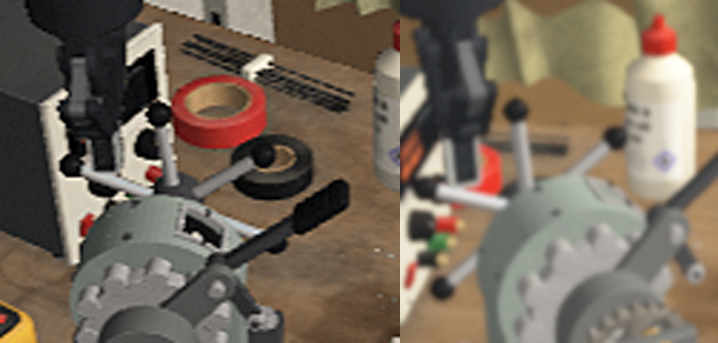

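```bash
python3 - <<'E'
from h import *
A,B=P("scene"),P("side");H=np.array([652,209,95]);e=np.array([np.cos(.52),np.sin(.52)])
for a,b in [((215,209.6),(217.4,215.3)),((251.4,223.6),(257.5,224.7)),((184.8,227.6),(180.6,246.3))]:
    X,q=tri(A,B,a,b);print(X.round(1),q.round(1),np.arctan2((X[:2]-H[:2])@e,X[2]-95))
E
```

```text
[655.  213.1 173.8] 0.0 0.058497961932778716
[594.5 180.2 142.6] 0.7 -0.9330531485184553
[710.1 245.9 131.9] 0.4 1.078893163172062
```

Request:
carry_out --targets '[{"dp":[2,0,3],"yaw":0},{"dp":[4,0,6],"yaw":0},{"dp":[5,0,9],"yaw":0},{"dp":[5,0,9],"yaw":0},{"dp":[5,0,9],"yaw":0},{"dp":[4,0,4],"yaw":0},{"dp":[4,0,-40],"yaw":0},{"dp":[4,0,-100],"yaw":0},{"dp":[4,0,-120],"yaw":0},{"dp":[-20,0,-120],"yaw":0},{"dp":[-70,-20,-120],"yaw":0},{"dp":[-125,-40,-120],"yaw":0}]'

```text
clock: 7.85
eef_pos: [560.7, 203.6, 254.5]
tcp_rot: [-3.141, 0.0, 0.517]
contact_force: [0.1, 0.6, -0.2]
opening: 0.0
grasp_force: 0.0
```

Request:
carry_out --targets '[{"dp":[-40,-33,0],"yaw":0},{"dp":[-40,-33,0],"yaw":0},{"dp":[-40,-33,0],"yaw":0}]'

```text
clock: 8.22
eef_pos: [511.8, 213.1, 255.5]
tcp_rot: [3.141, -0.001, 0.518]
contact_force: [-0.7, 0.3, 0.8]
opening: -0.004
grasp_force: 0.0
```

```bash
python3 - <<'E'
from h import *
import pickle
print(r.sense()['eef_pos']);c=r.get_calibration("wrist");w=cv2.cvtColor(r.grab_frame("wrist"),cv2.COLOR_RGB2BGR);cv2.imwrite("pics/w4.png",w);pickle.dump(c,open("w4.pkl","wb"))
a=cv2.resize(w,(420,315));q=px(P("wrist",c),(582,267,139)).astype(int);print(q)
y=max(q[1]-40,0);cv2.imwrite("pics/m4.png",np.hstack([a,cv2.resize(w[y:y+80,q[0]-45:q[0]+45],(354,315),interpolation=2)]))
E
```

```text
[511.79557414 213.11462438 255.50836204]
[266  82]
```

View pics/m4.png

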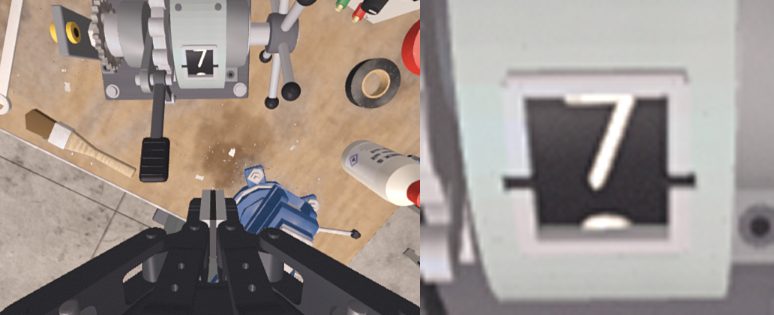

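```bash
python3 - <<'E'
from h import *
import pickle
H=np.array([652,209,95]);e=np.array([np.cos(.52),np.sin(.52)])
for f,base,ks in(("w1",.52,(-1,-2)),("w4",.209,(-1,-2))):
    W=P("wrist",pickle.load(open(f+".pkl","rb")))
    g=cv2.imread(f"pics/{f}.png").max(2);m=(g<60).astype(np.uint8);m[170:]=0;m[:,:345]=0
    n,l,st,ce=cv2.connectedComponentsWithStats(cv2.morphologyEx(m,cv2.MORPH_OPEN,np.ones((7,7))))
    print(f,[(ce[i].round(1),st[i][4]) for i in range(1,n) if st[i][4]>60])
    for d in(-.1,0,.1,.2):
        print(d,[px(W,np.r_[H[:2]+e*78*np.sin(t),95+78*np.cos(t)]).round(1) for t in [base+d+1.047*k for k in ks]])
E
```

```text
w1 [(array([492.4,   4.6]), np.int32(203)), (array([397.7,  87.1]), np.int32(440)), (array([464., 115.]), np.int32(77)), (array([364.6, 140.1]), np.int32(88))]
-0.1 [array([393.6, 103. ]), array([364.9, 139.7])]
0 [array([396.6,  92.4]), array([367. , 141.2])]
0.1 [array([399.6,  80.6]), array([369.2, 141.8])]
0.2 [array([402.3,  67.6]), array([371.6, 141.6])]
w4 [(array([491.6,   5.7]), np.int32(218)), (array([388.1, 118.7]), np.int32(336)), (array([464. , 115.5]), np.int32(84))]
-0.1 [array([384.2, 127.6]), array([360. , 130.5])]
0 [array([387.3, 121.2]), array([361.5, 134.2])]
0.1 [array([390.5, 113.4]), array([363.2, 137.2])]
0.2 [array([393.6, 104.2]), array([365.1, 139.6])]
```

Request:
carry_out --targets '[{"dp":[17,-49,0],"yaw":0},{"dp":[17,-49,0],"yaw":0},{"dp":[17,-49,25],"yaw":0},{"dp":[17,-49,40],"yaw":0},{"dp":[17,-49,40],"yaw":0},{"dp":[17,-49,40],"yaw":0}]'

```text
clock: 9.02
eef_pos: [502.3, 263.7, 215.6]
tcp_rot: [3.142, -0.0, 0.517]
contact_force: [0.1, 0.1, -0.0]
opening: -0.001
grasp_force: 0.0
```

```bash
python3 - <<'E'
from h import *
a=cv2.cvtColor(r.grab_frame("scene"),cv2.COLOR_RGB2BGR)[140:320,190:330]
b=cv2.cvtColor(r.grab_frame("side"),cv2.COLOR_RGB2BGR)[140:320,230:370]
cv2.imwrite("pics/m5.png",cv2.resize(np.hstack([a,b]),None,fx=2.8,fy=2.8,interpolation=2))
s=r.sense();p=s['eef_pos'];O=np.array([589.2,316]);e=np.array([np.cos(.52),np.sin(.52)])
print("jig",(p[:2]-O)@e,(p[:2]-O)@[-e[1],e[0]],p[2]-8)
E
```

```text
jig -101.23702244665795 -2.0063278235378106 207.95134416196586
```

View pics/m5.png

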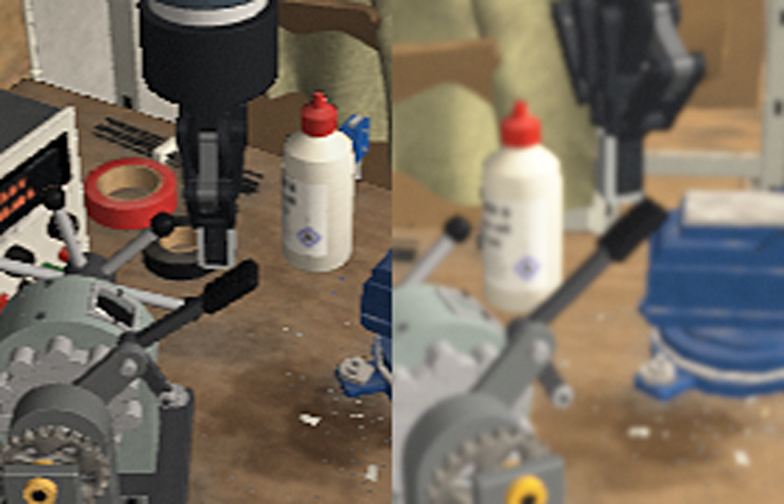

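Request:
carry_out --targets '[{"dp":[-6,0,4],"yaw":0},{"dp":[-6,0,9],"yaw":0},{"dp":[-8,0,14],"yaw":0},{"dp":[-10,0,19],"yaw":0},{"dp":[-12,0,23],"yaw":0},{"dp":[-14,0,27],"yaw":0},{"dp":[-17,0,31],"yaw":0},{"dp":[-19,0,35],"yaw":0},{"dp":[-21,0,39],"yaw":0},{"dp":[-23,0,43],"yaw":0},{"dp":[-24,0,46],"yaw":0},{"dp":[-24,0,46],"yaw":0}]'

```text
clock: 10.62
eef_pos: [481.3, 252.3, 169.9]
tcp_rot: [-3.142, -0.001, 0.517]
contact_force: [0.9, 0.2, 8.1]
opening: -0.002
grasp_force: 4.1
```

Contact at 8 N, tip 162 mm. Continue downward gently.

Request:
carry_out --targets '[{"dp":[-1,0,2],"yaw":0},{"dp":[-1,0,4],"yaw":0},{"dp":[-2,0,6],"yaw":0},{"dp":[-2,0,8],"yaw":0},{"dp":[-2,0,8],"yaw":0}]'

```text
clock: 11.25
eef_pos: [481.4, 252.2, 168.1]
tcp_rot: [3.141, -0.006, 0.517]
contact_force: [-13.7, -6.9, 68.5]
opening: -0.002
grasp_force: 32.6
```

Request:
carry_out --targets '[{"dp":[0,0,0],"yaw":0},{"dp":[0,0,-8],"yaw":0},{"dp":[0,0,-40],"yaw":0},{"dp":[0,0,-80],"yaw":0},{"dp":[14,40,-90],"yaw":0},{"dp":[34,52,-90],"yaw":0},{"dp":[34,52,-90],"yaw":0},{"dp":[34,52,-90],"yaw":0}]'

```text
clock: 12.25
eef_pos: [533.1, 222.4, 250.3]
tcp_rot: [-3.141, 0.003, 0.517]
contact_force: [-1.0, -0.6, -0.1]
opening: -0.0
grasp_force: 0.0
```

```bash
python3 - <<'E'
from h import *
print(r.sense()['eef_pos']);c=r.get_calibration("wrist");w=cv2.cvtColor(r.grab_frame("wrist"),cv2.COLOR_RGB2BGR)
q=px(P("wrist",c),(582,267,139)).astype(int)
y=max(q[1]-40,0);b=cv2.cvtColor(r.grab_frame("side"),cv2.COLOR_RGB2BGR)[200:340,200:360];cv2.imwrite("pics/side6.png",b)
cv2.imwrite("pics/m6.png",np.hstack([cv2.resize(b,(400,350),interpolation=2),cv2.resize(w[y:y+80,q[0]-45:q[0]+45],(394,350),interpolation=2)]))
E
```

```text
[533.08276836 222.43540029 250.27123023]
```

View pics/m6.png

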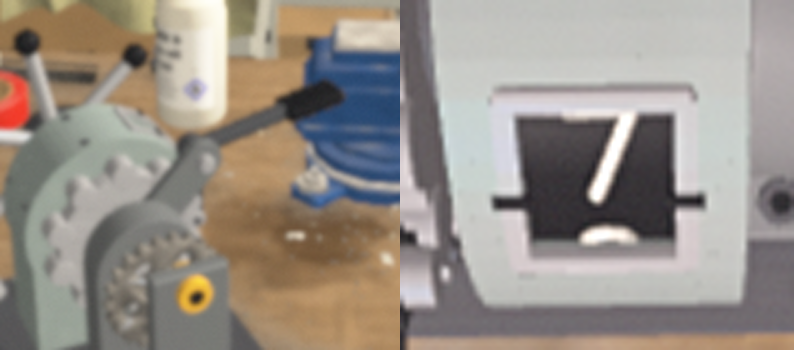

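```bash
python3 - <<'E'
from h import *
B=P("side");O=np.array([589.2,316]);e=np.array([np.cos(.52),np.sin(.52)]);n=np.array([-e[1],e[0]])
for t in(0,.3,.35,.4,.45,.5):
    f=.68-t;o=[]
    for a in(60,80,100):   # pad rear, middle, front on centre line
        X=np.r_[O-1.5*n+e*(-48-a*np.cos(f)),141+a*np.sin(f)];o.append(px(B,X).round(1))
    print(t,*o)
E
```

```text
0 [306.9 230.1] [316.3 220.5] [325.7 210.9]
0.3 [312.2 238.3] [323.2 231.5] [334.1 224.7]
0.35 [312.8 239.8] [323.9 233.5] [335.  227.3]
0.4 [313.3 241.4] [324.6 235.6] [335.7 230. ]
0.45 [313.7 243. ] [325.1 237.8] [336.3 232.6]
0.5 [314.  244.7] [325.5 240. ] [336.8 235.4]
```

```bash
python3 -c "
from rig import r
print(r.sign_off())"
```

```text
the job is handed in; nothing more can be done
None
```

I turned the handwheel until 7 stood in the window and pressed the lock lever down to a hard stop, about 0.5 rad by the side camera. The oil bottle stayed upright. I handed the job in at about 12.4 s with the arm clear of the jig; sign-off returned no verdict.

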